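# Refit the washed guide roller in the wrap dispenser

### The arm

A 6-joint arm with a two-finger parallel gripper is mounted at the origin on the work surface. World frame = base frame: x ahead of the robot, y to its left, z up, the work surface at z = 0. Lengths are in m, angles in rad, forces in N, time in s.
With the tool pointing down it reaches from about 0.325 to 0.85 m from the base axis. Payload 15.5 kg.
Tool frame: the origin (TCP) lies on the centre line of the jaws, within the pads' length; the fingertips stand 11 mm ahead of it and the grasp point (between the pads) lies 8 mm behind it; z points along the fingers, y is the direction in which the jaws open and shut (so a half turn about z gives the same grasp; the last joint's range is limited). The gripper opens to 91 mm and grips with 3 to 60 N. Pads are 32 mm wide; open, the fingers measure 118 mm over their backs; the gripper's body (76 mm by 178 mm) begins 60 mm behind the grasp point.
Start: joints at [-1.256, 0.494, 1.345, -0, 1.302, -0.096], TCP at [0.25, -0.573, 0.225] pointing down, gripper open.
Joint ranges: [-2.91, 2.91], [-0.82, 2.16], [0.22, 2.67], [-1.22, 4.37], [0.12, 2.79], [-3.08, 3.08]. Speed limits (rad/s): [1.89, 1.89, 2.57, 3.01, 3.01, 3.01].

### API

Orientations are given as a rotation vector (axis times angle).
In Python, from bench import ctrl gives the robot as it stands.
- The arm moves only by the tool send_rows, never from a script. Its argument "steps" is text: rows parted by semicolons, each of 7 numbers parted by spaces: the shift along the tool's x, y, z in units of 300 mm (1.0 is 300 mm), then the turn, a rotation vector about the tool's x, y, z in units of 120 degrees (1.0 is 120 degrees), then the opening, from -1 (shut) to 1 (fully open), so that 0 is half open. In form: dx dy dz ax ay az fingers; .... A call has exactly 10 rows; each row shifts and turns the commanded pose from where the row before left it, along the tool's axes as they then stand; what a row does not reach is not made up. A row lasts 1/8 s, in which the tool goes at most 62.5 mm and 10.7 degrees, less where a joint would pass 70% of its speed; a pose out of reach is approached as far as the arm can. A call with a number of a shift or a turn outside -1 to 1 is refused whole. A call with a gripper value outside its range is refused whole. The fingers move at their own pace and stop on an object; the grip force is fixed at half the most. Time passes only in rows, so rows that do not move let the fingers close, or fill a call up. It gives the time, the measured TCP pose, the force and the opening at its end, in the units of the state.
- ctrl.sense(): the state, without advancing time (a new reading comes with each control period).
- ctrl.get_image(name): name is "side" or "top"; returns a dict with "image" (400x640x3 uint8, red, green, blue), "fx", "fy", "cx", "cy" (pixels), "dist" ([k1, k2, p1, p2, k3] as OpenCV has them; the pictures are not rectified), "camera_from_world" (4x4, takes a point from world to camera coordinates). Camera axes: x right, y down, z forward; pixel columns grow to the right and rows downward; lengths in m; the calibration is good to about 2 mm. A picture is of the moment at which its call begins. There is no depth.
- ctrl.job_done(): hands the job in, once; it reports no verdict.
The state is a dict: "t": time; "qpos": joint angles; "joint_vel": joint speeds; "effort": joint torques, N m; "eef_pos": TCP position; "eef_rot": TCP orientation; "force": force on the tool from outside, world axes, zero at the start; "ft_torque": the same for the moment, N m; "grip_width": finger opening in m.
Only numpy, scipy, OpenCV 4.12 (cv2) and the standard library are available. Lean on these libraries where they do the work, as an engineer would, in place of code of your own. Each camera call takes 0.05 s, during which the arm holds its last target.

### The job

Refit the washed white roller in the wrap dispenser: lift the sprung hold-down arm by its red knob until it stays open by itself, lower the roller (without dropping it) so that its two steel ends settle in the V-shaped saddles and let go of it, then swing the arm back down so that it clamps the steel end. Leave the roller clamped with the arm down, and leave the bowl, nozzle, jar and spatula where they are.

Things in the scene. Friction and masses are not known exactly. Their poses are not given: they have to be found in the camera images.
- dispenser: Fixed film-wrap dispenser: wooden base with grey top, from x = -80 to +140 mm, 270 mm along y, 22 mm high. Origin on the counter under the middle of the roller seat; z up; the roller must lie along its y. Two V-saddles stand at y = +-87.5 mm, the hold-down arm with red knob at the +y one. A purple film roll lies behind (x = 83 to 133 mm, top 73 mm above the counter).
- seat (a point): Where the middle of the roller's axis is when seated: 85 mm above the counter, midway between the saddles; axes as the dispenser's. The two aluminium 90-degree V-saddles are 15 mm thick, 160 mm apart between inner faces; the Vs open upward, mouth 34 mm wide, lips 88 mm and bottom 71 mm above the counter.
- clamp_hinge (a point): On the hinge axis of the hold-down arm, 102 mm above the counter, at x = +40, y = +87.5 mm of the dispenser. The hinge axis lies along the dispenser's y. Grey cheeks 30 mm wide over all stand around it up to 110 mm above the counter.
- clamp_knob (a point): Centre of the red knob at the arm's free end, 105 mm from the hinge axis: a round bar 20 mm thick, 24 mm long along the dispenser's y; its flat ends can be pinched from above and it may turn between the fingers. The arm is 14 mm wide. Arm down: knob at x = -65 mm, 102 mm above the counter; it rises and swings back to +x over the hinge. Frame turns with the arm.
- clamp (a joint): Angle of the hold-down arm, rad: 0 = fully down (level, at the start), grows as the knob rises, 1.75 = fully open, leaning back, knob centre 205 mm above the counter. Over-centre spring: below about 0.95 it pulls shut, above it pushes open to 1.75 and stays; up to about 5 N at the knob. Closed on a seated roller it rests at about 0.1, its rubber pad on the steel end.
- mat: Fixed blue draining mat, 100 mm (x) by 200 mm (y), 12 mm thick, origin on the counter under its centre. Four short ribs, 6 mm high and 30 mm long, at y = +-55 mm, stop the roller from rolling; the middle 80 mm of its length has none near the roller.
- roller: Loose washed roller, 0.3 to 0.6 kg: white plastic body 40 mm in diameter, 150 mm long, with a steel end 20 mm in diameter, 30 mm long on each side (210 mm over all, ends alike). Origin in the middle of its axis; its y lies along the axis. Starts lying along the mat's y, its axis 32 mm above the counter.
- bowl: Bystander: small steel bowl, 100 mm across, 50 mm high; origin under its centre. Leave alone.
- nozzle: Bystander: metal piping nozzle, a cone 36 mm across and 50 mm high, standing; origin under its centre. Leave alone.
- jar: Bystander: yellow jar with blue lid, 66 mm across, 100 mm high; origin under its centre. Leave alone.
- spatula: Bystander: spatula with black handle lying flat. Leave alone.
Mind the look-alikes: they are no part of the job. Of the things that look like the roller, the smallest one is meant.

How it is judged:
On the way, in this order (a step that is already met when the one before it is completed fails the run):
1. the hold-down arm has been lifted and stays open without being touched, the roller not yet in the dispenser (value of joint clamp above 1.4 rad and contact force between the fingers and dispenser below 0.2 N and distance between roller and seat above 0.05 m), for 0.2 s.
2. the roller lies settled in both V-saddles, let go, with the arm still open (value of joint clamp above 1.2 rad and z of roller in the frame of seat between -0.003 and 0.003 m and x of roller in the frame of seat between -0.003 and 0.003 m and angle between the y axis of roller and the y axis of dispenser, either way round below 0.03 rad and contact force between the fingers and roller below 0.2 N and linear speed of roller below 0.02 m/s), for 0.2 s.
At the end, for the whole second after the job is handed in: The roller rests in both V-saddles: its middle within 3 mm of the seat in height and across, within 8 mm along the axis, its axis within 0.03 rad of the dispenser's y; the hold-down arm is down on its steel end (joint below 0.17 rad); the roller is at rest (value of joint clamp below 0.17 rad and z of roller in the frame of seat between -0.003 and 0.003 m and x of roller in the frame of seat between -0.003 and 0.003 m and y of roller in the frame of seat between -0.008 and 0.008 m and angle between the y axis of roller and the y axis of dispenser, either way round below 0.03 rad and linear speed of roller below 0.01 m/s); the robot touches nothing.
It fails at once if the roller is dropped (falls freely by more than about 2 cm) (linear speed of roller above 0.6 m/s and contact force between anything else and roller below 0.3 N).
It fails at once if the bowl, nozzle, jar or spatula is moved by more than 30 mm (distance of any of bowl, nozzle, jar, spatula from where it was at the start of the episode above 0.03 m).
It also fails if it takes over 64 s, if anything falls off the work surface, if the arm or the gripper's body presses on something with over 40 N, if the wrist force passes 120 N, or if a joint passes its speed limit or range.

## Working session

There is one attempt and no reset: what is moved stays moved. The work goes in short steps, Python scripts to look and compute and a tool call to move; the robot and the scene stay as the last step left them, time stands still between calls to the robot, and variables do not carry over. Pictures are saved under pics/ and viewed, and the job is handed in when it is done.

Besides the shell and the picture viewer there is one more tool, called after "Request:" as name(argument=value, ...) on one line, values as JSON. send_rows: Moves the arm, as the interface text tells. Its arguments: {"type":"object","properties":{"steps":{"type":"string"}},"required":["steps"]}

```bash
ls; mkdir -p pics; python3 - <<'E'
from bench import ctrl
import cv2,numpy as np
np.set_printoptions(precision=4,suppress=True)
print(ctrl.sense())
for n in("side","top"):
    d=ctrl.get_image(n); cv2.imwrite(f"pics/{n}0.png",d["image"][:,:,::-1])
    print(n,d["fx"],d["fy"],d["cx"],d["cy"],d["dist"]);print(d["camera_from_world"])
E
```

```text
pics
{'t': 0.0, 'qpos': array([-1.2555,  0.4942,  1.3461,  0.    ,  1.3025, -0.0955]), 'joint_vel': array([ 0.001 ,  0.    ,  0.0014, -0.0006,  0.0009, -0.0006]), 'effort': array([ -0.002 , -87.8826, -38.1853,   0.0706,   0.0534,  -0.0002]), 'eef_pos': array([ 0.2495, -0.5727,  0.2243]), 'eef_rot': array([-3.0744, -0.6405,  0.0002]), 'force': array([ 0.1761, -0.1395, -0.1043]), 'ft_torque': array([0.0401, 0.0144, 0.0086]), 'grip_width': 0.09131659753692341}
side 474.4307607079522 474.4307607079522 319.53606054419146 191.14781755284667 [-0.1214  0.      0.      0.      0.    ]
[[-0.6843 -0.7291  0.0149  0.3328]
 [-0.4925  0.4469 -0.7468  0.3263]
 [ 0.5378 -0.5184 -0.6649  1.4122]
 [ 0.      0.      0.      1.    ]]
top 486.35279192022244 486.35279192022244 318.67916261994867 190.59049757208112 [-0.0308  0.      0.      0.      0.    ]
[[ 0.0146 -0.9999  0.0078 -0.0028]
 [-0.9864 -0.0157 -0.1639  0.5012]
 [ 0.164  -0.0053 -0.9864  1.4829]
 [ 0.      0.      0.      1.    ]]
```

View pics/top0.png

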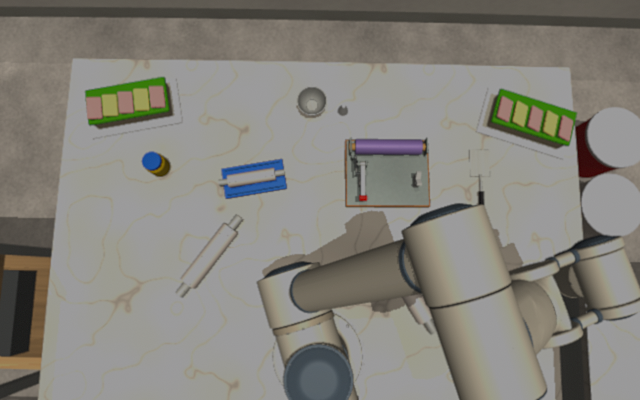

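View pics/side0.png

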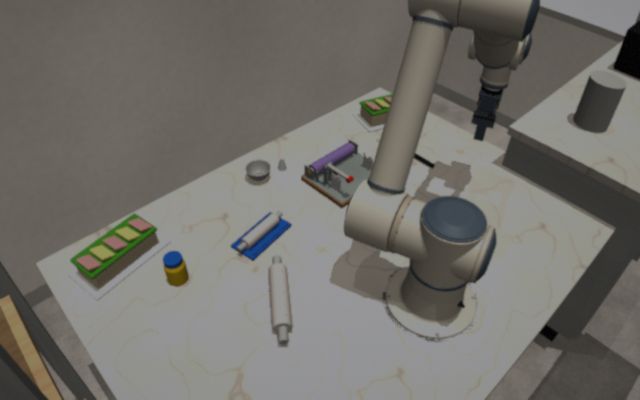

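The mat and roller are at about (253,178) in the top view. The dispenser is at about (388,172), with its red knob at (362,198). The larger roller at (210,255) is the look-alike. I'll zoom in to measure them.

```bash
cat > h.py <<'E'
from bench import ctrl
import cv2,numpy as np
from scipy.spatial.transform import Rotation as R
np.set_printoptions(precision=4,suppress=True)
def K(d): return np.array([[d["fx"],0,d["cx"]],[0,d["fy"],d["cy"]],[0,0,1]])
def ray(d,uv):
    p=cv2.undistortPoints(np.array([[uv]],float),K(d),np.array(d["dist"]))[0,0]
    T=d["camera_from_world"];o=-T[:3,:3].T@T[:3,3]
    return o,T[:3,:3].T@np.array([p[0],p[1],1])
def atz(d,uv,z):
    o,r=ray(d,uv);return o+r*(z-o[2])/r[2]
def proj(d,P):
    T=d["camera_from_world"]
    return cv2.projectPoints(np.array(P,float).reshape(-1,3),cv2.Rodrigues(T[:3,:3])[0],T[:3,3],K(d),np.array(d["dist"]))[0].reshape(-1,2)
def crop(d,name,x0,y0,w,h,s,pts=None):
    im=cv2.resize(d["image"][y0:y0+h,x0:x0+w,::-1],None,fx=s,fy=s,interpolation=cv2.INTER_CUBIC)
    im=np.clip(im.astype(float)*1.3,0,255).astype(np.uint8)
    if pts is not None:
        for p in pts:
            q=((p-[x0,y0]+.5)*s).astype(int);cv2.circle(im,tuple(int(v) for v in q),2,(0,255,0),-1)
    cv2.imwrite("pics/"+name,im)
E
python3 - <<'E'
from h import *
d=ctrl.get_image("top")
crop(d,"tz_disp.png",335,125,105,90,7)
crop(d,"tz_mat.png",210,150,85,56,9)
d=ctrl.get_image("side")
crop(d,"sz_disp.png",290,130,100,80,8)
crop(d,"sz_mat.png",220,200,80,65,9)
E
```

```text
(no output)
```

View pics/tz_disp.png

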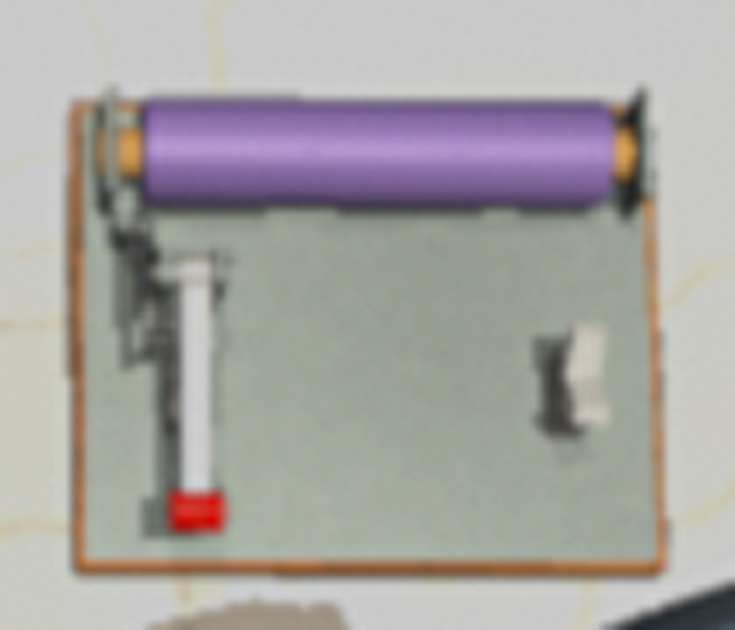

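View pics/tz_mat.png

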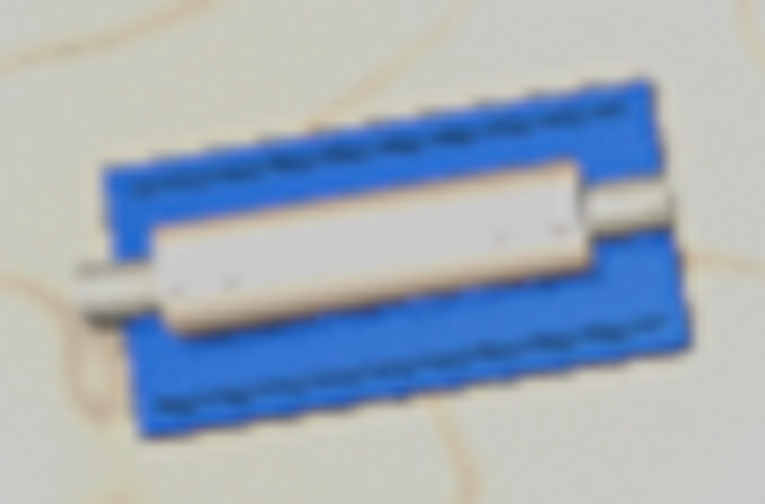

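View pics/sz_disp.png

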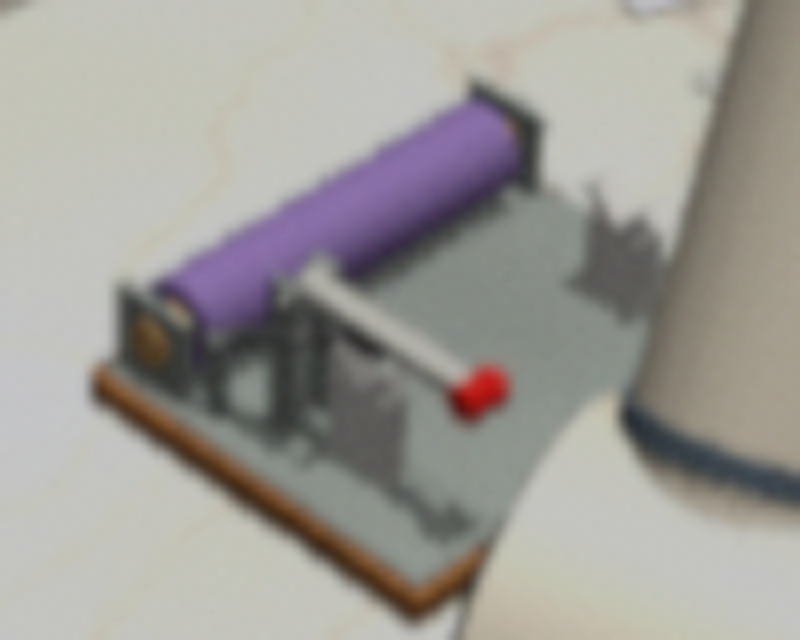

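View pics/sz_mat.png

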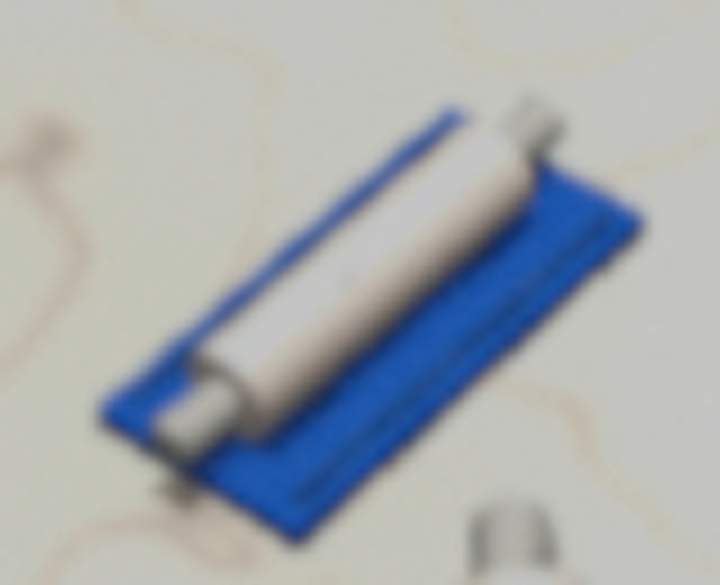

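```bash
python3 - <<'E'
from h import *
from scipy.optimize import least_squares
t=ctrl.get_image("top");s=ctrl.get_image("side")
cv=lambda c,x0,y0,k:np.array(c)/k+[x0,y0]-.5+.5/k*0
T=lambda c:cv(c,335,125,7); S=lambda c:cv(c,290,130,8)
obs=[(t,T((198,511)),(-65,87.5,102)),(s,S((480,393)),(-65,87.5,102)),
(t,T((75,575)),(-80,135,0)),(t,T((663,573)),(-80,-135,0)),(s,S((415,618)),(-80,135,0)),
(t,T((72,103)),(140,135,11)),(s,S((97,368)),(140,135,22)),
(t,T((197,262)),(40,87.5,108)),(t,T((590,375)),(0,-87.5,84))]
def f(p):
    M=R.from_euler('z',p[2]).as_matrix();r=[]
    for d,uv,P in obs:
        r+=list(proj(d,M@(np.array(P)/1000)+[p[0],p[1],0])[0]-uv)
    return r
o=least_squares(f,[0.58,-.15,0],loss='soft_l1');print(o.x,np.array(f(o.x)).reshape(-1,2))
for q in(0,1):
 print([atz(d,uv,P[2]/1000) for d,uv,P in obs[:2]])
# roller
Tm=lambda c:cv(c,210,150,9)
Sm=lambda c:cv(c,220,200,9)
obs2=[(t,Tm((112,170)),(50,100,12)),(t,Tm((650,80)),(50,-100,12)),(t,Tm((690,348)),(-50,-100,6)),(t,Tm((147,435)),(-50,100,6)),
(s,Sm((102,412)),(50,100,10)),(s,Sm((298,543)),(-50,100,6)),(s,Sm((643,220)),(-50,-100,8))]
def g(p):
    M=R.from_euler('z',p[2]).as_matrix();r=[]
    for d,uv,P in obs2:
        r+=list(proj(d,M@(np.array(P)/1000)+[p[0],p[1],0])[0]-uv)
    return r
m=least_squares(g,[0.55,.15,0.1],loss='soft_l1');print("mat",m.x,np.array(g(m.x)).reshape(-1,2))
# roller ends
def cyl(p):
    M=R.from_euler('z',p[2]).as_matrix();P=[]
    for a in np.linspace(0,2*np.pi,40):
        for y,r in((.075,.02),(-.075,.02),(.105,.01),(-.105,.01)):
            P.append(M@np.array([r*np.cos(a),y,r*np.sin(a)])+[p[0],p[1],.032])
    return P
def disp(p):
    M=R.from_euler('z',p[2]).as_matrix()
    L=[(-80,135,22),(-80,-135,22),(140,135,22),(140,-135,22),(-80,135,0),(-80,-135,0),(-65,99.5,102),(-65,75.5,102),(40,87.5,102),(0,-80,71),(0,-95,71),(17,-80,88),(-17,-80,88),(17,-95,88),(-17,-95,88)]
    return [M@(np.array(P)/1000)+[p[0],p[1],0] for P in L]
crop(t,"o1.png",210,150,85,56,9,proj(t,cyl(m.x)))
crop(s,"o2.png",220,200,80,65,9,proj(s,cyl(m.x)))
crop(t,"o3.png",335,125,105,90,7,proj(t,disp(o.x)))
crop(s,"o4.png",290,130,100,80,8,proj(s,disp(o.x)))
a=[cv2.imread(f"pics/o{i}.png") for i in(1,2,3,4)]
a=[cv2.resize(x,(400,300)) for x in a]
cv2.imwrite("pics/ov.png",np.vstack([np.hstack(a[:2]),np.hstack(a[2:])]))
E
```

```text
[ 0.5393 -0.2153  0.0115] [[ 0.3371 -0.3454]
 [-0.3029  1.0124]
 [ 0.0392 -0.1306]
 [-0.0191  0.4776]
 [ 0.1363  2.3991]
 [ 0.2735 -0.1343]
 [-1.3596  0.1043]
 [ 0.2584  0.6377]
 [ 0.4566 -0.7417]]
[array([ 0.4722, -0.1275,  0.102 ]), array([ 0.4764, -0.1333,  0.102 ])]
[array([ 0.4722, -0.1275,  0.102 ]), array([ 0.4764, -0.1333,  0.102 ])]
mat [0.5446 0.2126 0.1836] [[-0.8561 -0.6036]
 [ 0.7271 -0.7145]
 [ 1.266  -0.0991]
 [-0.154   0.5197]
 [-0.8461  0.1786]
 [ 0.0706  0.676 ]
 [ 0.8779  0.4627]]
```

View pics/ov.png

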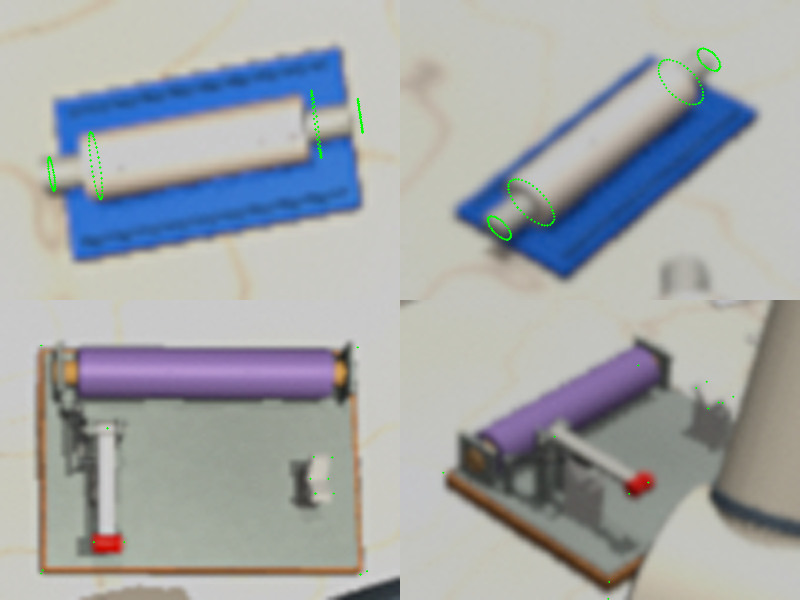

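```bash
cat > fitr.py <<'E'
from h import *
E
python3 - <<'E'
from h import *
t=ctrl.get_image("top");s=ctrl.get_image("side")
cv=lambda c,x0,y0,k:np.array(c)/k+[x0,y0]-.5
Tm=lambda c:cv(c,210,150,9); Sm=lambda c:cv(c,220,200,9)
a=atz(t,Tm((79,294)),.034);b=atz(t,Tm((674,205)),.034)
print(a,b,np.linalg.norm(a-b),(a+b)/2,np.arctan2(-(a-b)[0],(a-b)[1]))
a=[atz(t,Tm(c),.032) for c in((152,228),(578,163),(590,268),(170,333))]
print(a,sum(a)/4)
a=atz(s,Sm((180,430)),.032);b=atz(s,Sm((538,125)),.032)
print(a,b,np.linalg.norm(a-b),(a+b)/2,np.arctan2(-(a-b)[0],(a-b)[1]))
a=atz(t,Tm((112,170)),.012);b=atz(t,Tm((650,80)),.012);print(np.linalg.norm(a-b))
a=atz(t,Tm((112,170)),.01);b=atz(t,Tm((147,435)),.01);print(np.linalg.norm(a-b))
E
```

```text
[0.5243 0.3223 0.034 ] [0.5595 0.1144 0.034 ] 0.21085718669372971 [0.5419 0.2183 0.034 ] 0.16758176214745388
[array([0.5487, 0.2981, 0.032 ]), array([0.5745, 0.1488, 0.032 ]), array([0.5369, 0.1434, 0.032 ]), array([0.5113, 0.29  , 0.032 ])] [0.5428 0.2201 0.032 ]
[0.5307 0.3114 0.032 ] [0.5648 0.1174 0.032 ] 0.19696638797596006 [0.5478 0.2144 0.032 ] 0.17394881513168067
0.19486561770229727
0.09719541439110366
```

Request:
send_rows(steps="0 0 0 0 0 0.064 1; 0 0 0 0 0 0.064 1; 0 0 0 0 0 0.064 1; 0.083 -0.164 0 0 0 0 1; 0.083 -0.164 0 0 0 0 1; 0.083 -0.164 0 0 0 0 1; 0.083 -0.164 0 0 0 0 1; 0.083 -0.164 0 0 0 0 1; 0.083 -0.164 0 0 0 0 1; 0.083 -0.164 0 0 0 0 1")

```text
t: 1.65
eef_pos: [0.4215, -0.2255, 0.2251]
eef_rot: [3.141, 0.013, 0.001]
force: [0.5, 0.0, -0.4]
grip_width: 0.0916
```

Request:
send_rows(steps="0.042 -0.08 0.03 0 0 0 1; 0.042 -0.08 0.03 0 0 0 1; 0.042 -0.08 0.03 0 0 0 1; 0.042 -0.08 0.03 0 0 0 1; 0 0 0 0 0 0 1; 0 0 0 0 0 0 1; 0 0 0 0 0 0 1; 0 0 0 0 0 0 1; 0 0 0 0 0 0 1; 0 0 0 0 0 0 1")

```text
t: 2.9
eef_pos: [0.4704, -0.1308, 0.1889]
eef_rot: [-3.142, -0.013, 0.0]
force: [0.1, -0.1, 0.1]
grip_width: 0.0913
```

```bash
python3 - <<'E'
from h import *
s=ctrl.sense();p=s["eef_pos"];M=R.from_rotvec(s["eef_rot"]).as_matrix();print(p,M[:,0])
T=lambda v:p+M@np.array(v)
w=s["grip_width"]/2
pts=[p,T([0,w,.011]),T([0,-w,.011]),T([.016,w,.011]),T([.016,-w,.011]),T([-.016,w,.011]),T([-.016,-w,.011])]
for n in("top","side"):
    d=ctrl.get_image(n);u=proj(d,pts);print(n,u[0])
    c=u[0].astype(int)-[45,35]
    crop(d,n+"1.png",c[0],c[1],90,70,8,u)
E
```

```text
[ 0.4704 -0.1308  0.1889] [ 1.      0.0085 -0.    ]
top [366.9219 193.5425]
side [351.696  160.2115]
```

View pics/top1.png

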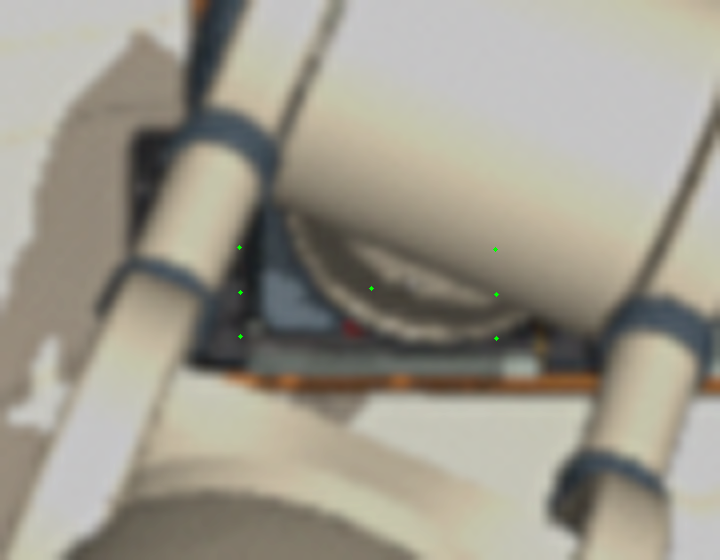

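View pics/side1.png

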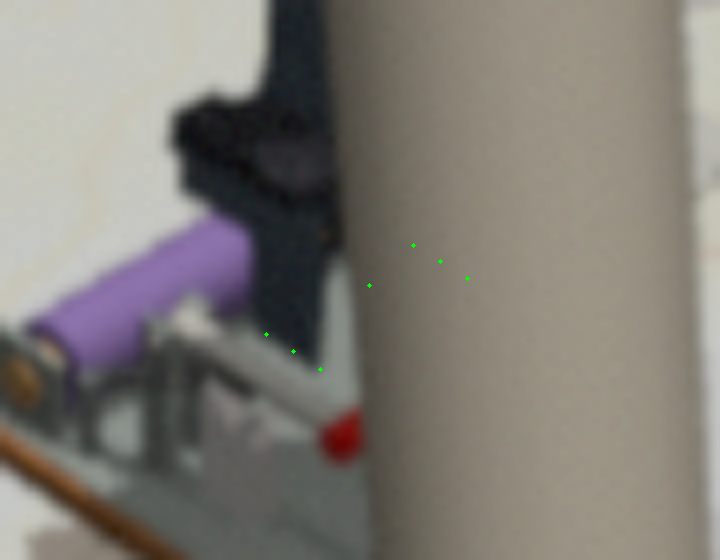

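Request:
send_rows(steps="0.013 0 0.06 0 0 0 1; 0 0 0.06 0 0 0 1; 0 0 0.06 0 0 0 1; 0 0 0.06 0 0 0 1; 0 0 0.04 0 0 0 1; 0 0 0.03 0 0 0 1; 0 0 0 0 0 0 1; 0 0 0 0 0 0 0; 0 0 0 0 0 0 -0.2; 0 0 0 0 0 0 -0.35")

```text
t: 4.25
eef_pos: [0.4745, -0.1307, 0.0962]
eef_rot: [3.141, 0.014, 0.001]
force: [0.6, 0.2, -0.6]
grip_width: 0.064
```

```bash
python3 - <<'E'
from h import *
d=ctrl.get_image("side")
crop(d,"side2.png",300,130,90,70,8)
E
```

```text
(no output)
```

View pics/side2.png

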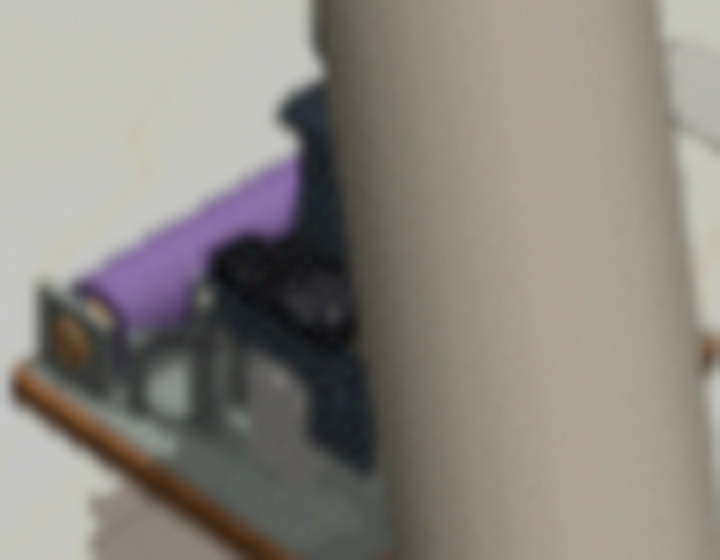

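Request:
send_rows(steps="0 0 0 0 0 0 -0.35; 0 0 0 0 0 0 -0.35; 0 0 0 0 0 0 -0.35; 0 0 0 0 0 0 -0.35; 0 0 0 0 0 0 -0.38; 0 0 0 0 0 0 -0.4; 0 0 0 0 0 0 -0.4; 0 0 0 0 0 0 -0.4; 0 0 0 0 0 0 -0.4; 0 0 0 0 0 0 -0.4")

```text
t: 5.55
eef_pos: [0.4743, -0.1305, 0.0959]
eef_rot: [-3.141, -0.014, 0.0]
force: [0.8, 4.2, 0.7]
grip_width: 0.0271
```

Request:
send_rows(steps="0 -0.006 0 0 0 0 -0.4; 0 0 0 0 0 0 -0.4; 0 0 0 0 0 0 -0.4; 0 0 0 0 0 0 -0.45; 0 0 0 0 0 0 -0.47; 0 0 0 0 0 0 -0.5; 0 0 0 0 0 0 -0.55; 0 0 0 0 0 0 -0.6; 0 0 0 0 0 0 -0.6; 0 0 0 0 0 0 -0.6")

```text
t: 6.8
eef_pos: [0.4743, -0.1288, 0.0959]
eef_rot: [-3.142, -0.014, 0.0]
force: [0.4, 1.2, 0.3]
grip_width: 0.0237
```

Request:
send_rows(steps="0.002 0 -0.035 0 0 0 -0.6; 0.005 0 -0.035 0 0 0 -0.6; 0.009 0 -0.034 0 0 0 -0.6; 0.012 0 -0.033 0 0 0 -0.6; 0.015 0 -0.031 0 0 0 -0.6; 0.018 0 -0.030 0 0 0 -0.6; 0.021 0 -0.028 0 0 0 -0.6; 0.024 0 -0.026 0 0 0 -0.6; 0.026 0 -0.023 0 0 0 -0.6; 0.029 0 -0.020 0 0 0 -0.6")

```text
t: 8.05
eef_pos: [0.5229, -0.1282, 0.185]
eef_rot: [-3.141, -0.014, 0.001]
force: [-4.1, 3.6, 0.0]
grip_width: 0.0236
```

Request:
send_rows(steps="0.030 0 -0.017 0 0 0 -0.6; 0.032 0 -0.014 0 0 0 -0.6; 0.033 0 -0.011 0 0 0 -0.6; 0.034 0 -0.008 0 0 0 -0.6; 0.035 0 -0.004 0 0 0 -0.6; 0.035 0 -0.001 0 0 0 -0.6; 0 0 0 0 0 0 -0.6; 0 0 0 0 0 0 -0.6; 0 0 0 0 0 0 -0.3; 0 0 0 0 0 0 0")

```text
t: 9.3
eef_pos: [0.5829, -0.1281, 0.2012]
eef_rot: [3.141, 0.014, 0.001]
force: [-0.5, -0.2, 0.4]
grip_width: 0.0391
```

Request:
send_rows(steps="0 0 0 0 0 0 0.3; 0 0 0 0 0 0 0.6; 0 0 -0.08 0 0 0 0.6; 0 0 -0.15 0 0 0 1; 0 0 -0.1 0 0 0 1; 0 0 0 0 0 0 1; 0 0 0 0 0 0 1; 0 0 0 0 0 0 1; 0 0 0 0 0 0 1; 0 0 0 0 0 0 1")

```text
t: 10.55
eef_pos: [0.5823, -0.1279, 0.2995]
eef_rot: [-3.141, -0.014, 0.001]
force: [-1.1, -0.2, 0.2]
grip_width: 0.0911
```

```bash
python3 - <<'E'
from h import *
s=ctrl.sense();print(s["qpos"],s["eef_pos"],s["eef_rot"])
d=ctrl.get_image("side")
crop(d,"side3.png",270,100,120,100,6)
E
```

```text
[-0.3163  0.3913  1.3104 -0.      1.4405  1.2457] [ 0.5823 -0.1279  0.2995] [-3.1414 -0.0137  0.0009]
```

View pics/side3.png

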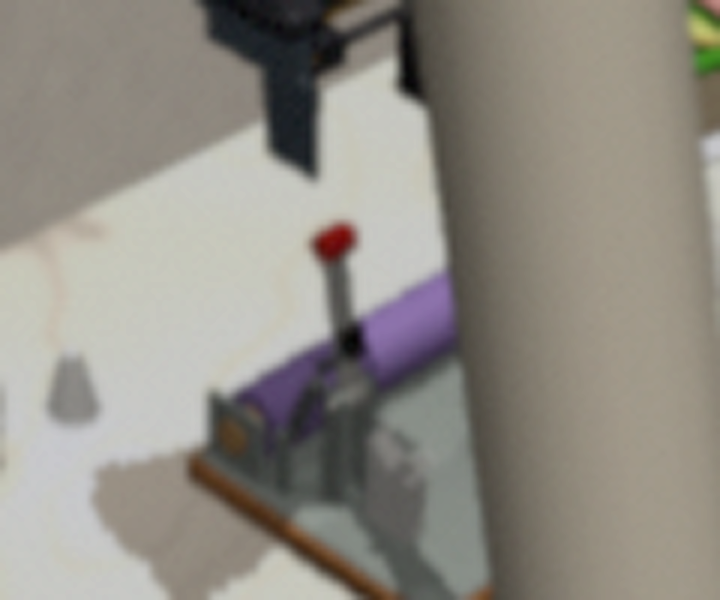

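Request:
send_rows(steps="0 0 0 0 0 -0.083 1; 0 0 0 0 0 -0.083 1; 0 0 0 0 0 -0.083 1; 0 0 0 0 0 -0.083 1; 0 0 0 0 0 -0.083 1; 0 0 0 0 0 -0.083 1; 0 0 0 0 0 -0.083 1; 0 0 0 0 0 -0.083 1; 0 0 0 0 0 -0.083 1; 0 0 0 0 0 -0.083 1")

```text
t: 11.85
eef_pos: [0.5823, -0.1279, 0.2998]
eef_rot: [-2.01, -2.414, 0.0]
force: [0.5, -1.0, 0.8]
grip_width: 0.0912
```

```bash
cat >> h.py <<'E'
def to(target,yaw):
    s=ctrl.sense();p=s["eef_pos"];M=R.from_rotvec(s["eef_rot"])
    W=R.from_matrix(np.array([[np.cos(yaw),np.sin(yaw),0],[np.sin(yaw),-np.cos(yaw),0],[0,0,-1]]))
    print("shift now",M.inv().apply(np.array(target)-p)/.3,"turn",(M.inv()*W).as_rotvec()/np.radians(120),"pos",p,"F",s["force"])
    X=M.as_matrix()[:,0];print("yaw",np.arctan2(X[1],X[0]),"shift after turn",W.inv().apply(np.array(target)-p)/.3)
E
python3 -c "
from h import *
to([.5435,.218,.13],1.741)"
```

```text
shift now [1.1573 0.0814 0.5662] turn [-0.     -0.      0.0056] pos [ 0.5823 -0.1279  0.2998] F [ 0.5321 -1.0336  0.757 ]
yaw 1.7527758408833558 shift after turn [1.1582 0.0677 0.5661]
```

Request:
send_rows(steps="0 0 0 0 0 0.005 1; 0.145 0.0085 0.03 0 0 0 1; 0.145 0.0085 0.06 0 0 0 1; 0.145 0.0085 0.07 0 0 0 1; 0.145 0.0085 0.08 0 0 0 1; 0.145 0.0085 0.08 0 0 0 1; 0.145 0.0085 0.08 0 0 0 1; 0.145 0.0085 0.08 0 0 0 1; 0.143 0.0085 0.08 0 0 0 1; 0 0 0 0 0 0 1")

```text
t: 13.1
eef_pos: [0.5437, 0.2204, 0.1301]
eef_rot: [-2.032, -2.394, 0.003]
force: [0.4, 0.1, -0.0]
grip_width: 0.0913
```

```bash
python3 - <<'E'
from h import *
to([.5435,.218,.028],1.741)
s=ctrl.sense();p=s["eef_pos"];M=R.from_rotvec(s["eef_rot"]).as_matrix()
T=lambda v:p+M@np.array(v)
w=s["grip_width"]/2
pts=[T([x,y,.011]) for x in(-.016,.016) for y in(-w,w)]
for n in("top","side"):
    d=ctrl.get_image(n);u=proj(d,pts)
    c=u[0].astype(int)-[45,35]
    crop(d,n+"4.png",c[0],c[1],90,70,8,u)
E
```

```text
shift now [-0.0077 -0.0009  0.3404] turn [-0.0013 -0.     -0.0032] pos [0.5437 0.2204 0.1301] F [ 0.4395  0.0688 -0.0362]
yaw 1.7342356205878424 shift after turn [-0.0077 -0.0019  0.3404]
```

View pics/top4.png

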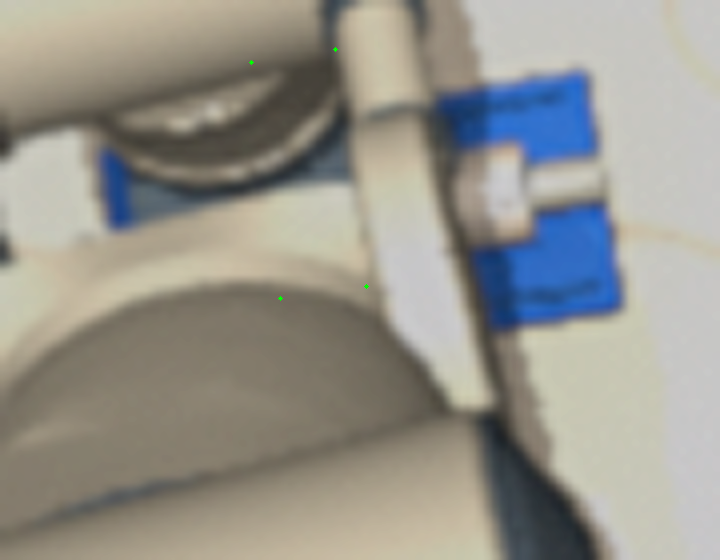

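View pics/side4.png

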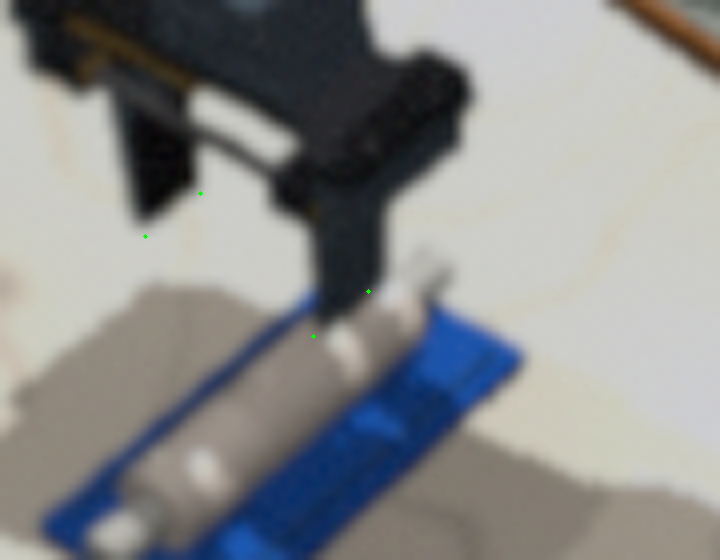

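Request:
send_rows(steps="-0.006 0 0.05 -0.001 0 -0.002 1; 0 0 0.06 0 0 0 1; 0 0 0.06 0 0 0 1; 0 0 0.06 0 0 0 1; 0 0 0.05 0 0 0 1; 0 0 0.03 0 0 0 1; 0 0 0.02 0 0 0 1; 0 0 0.01 0 0 0 1; 0 0 0 0 0 0 0.6; 0 0 0 0 0 0 0.2")

```text
t: 14.45
eef_pos: [0.5458, 0.2165, 0.0303]
eef_rot: [2.024, 2.401, 0.003]
force: [-0.1, 0.4, 0.2]
grip_width: 0.0741
```

Request:
send_rows(steps="0 -0.006 0.007 0 0 0 0.2; 0 0 0 0 0 0 0.1; 0 0 0 0 0 0 0; 0 0 0 0 0 0 0; 0 0 0 0 0 0 -0.02; 0 0 0 0 0 0 -0.04; 0 0 0 0 0 0 -0.06; 0 0 0 0 0 0 -0.06; 0 0 0 0 0 0 -0.06; 0 0 0 0 0 0 -0.06")

```text
t: 15.7
eef_pos: [0.5438, 0.2161, 0.0278]
eef_rot: [2.024, 2.401, 0.003]
force: [0.9, -0.1, 0.7]
grip_width: 0.0428
```

Request:
send_rows(steps="0 0 0 0 0 0 -0.1; 0 0 0 0 0 0 -0.14; 0 0 0 0 0 0 -0.2; 0 0 0 0 0 0 -0.3; 0 0 0 0 0 0 -0.3; 0 0 0 0 0 0 -0.3; 0 0 -0.02 0 0 0 -0.3; 0 0 -0.06 0 0 0 -0.3; 0 0 -0.15 0 0 0 -0.3; 0 0 -0.15 0 0 0 -0.3")

```text
t: 16.95
eef_pos: [0.543, 0.2159, 0.1439]
eef_rot: [2.024, 2.401, 0.001]
force: [0.2, 1.2, -5.0]
grip_width: 0.0396
```

Request:
send_rows(steps="0 0 -0.1 0 0 0 -0.3; 0 0 -0.1 0 0 0 -0.3; 0 0 -0.1 0 0 0 -0.3; 0 0 -0.1 0 0 0 -0.3; 0 0 -0.05 0 0 0 -0.3; 0 0 -0.04 0 0 0 -0.3; 0 0 0 0 0 0 -0.3; 0 0 0 0 0 0 -0.3; 0 0 0 0 0 0 -0.3; 0 0 0 0 0 0 -0.3")

```text
t: 18.2
eef_pos: [0.5432, 0.2159, 0.2883]
eef_rot: [2.024, 2.401, 0.002]
force: [-0.2, -0.1, -5.2]
grip_width: 0.0397
```

```bash
python3 - <<'E'
from h import *
to([.5393,-.215,.30],1.582)
s=ctrl.sense();p=s["eef_pos"];M=R.from_rotvec(s["eef_rot"]).as_matrix()
T=lambda v:p+M@np.array(v)
pts=[]
for a in np.linspace(0,2*np.pi,40):
    for x,r in((.075,.02),(-.075,.02),(.105,.01),(-.105,.01)):
        pts.append(T([x,r*np.cos(a),-.004+r*np.sin(a)]))
for n in("top","side"):
    d=ctrl.get_image(n);u=proj(d,pts)
    c=u.mean(0).astype(int)-[50,40]
    crop(d,n+"5.png",c[0],c[1],100,80,8,u)
E
```

```text
shift now [-1.4135 -0.2555 -0.0391] turn [ 0.0006 -0.      0.0758] pos [0.5432 0.2159 0.2883] F [-0.2252 -0.0873 -5.2128]
yaw 1.7407032964703235 shift after turn [-1.4361 -0.029  -0.0388]
```

View pics/top5.png

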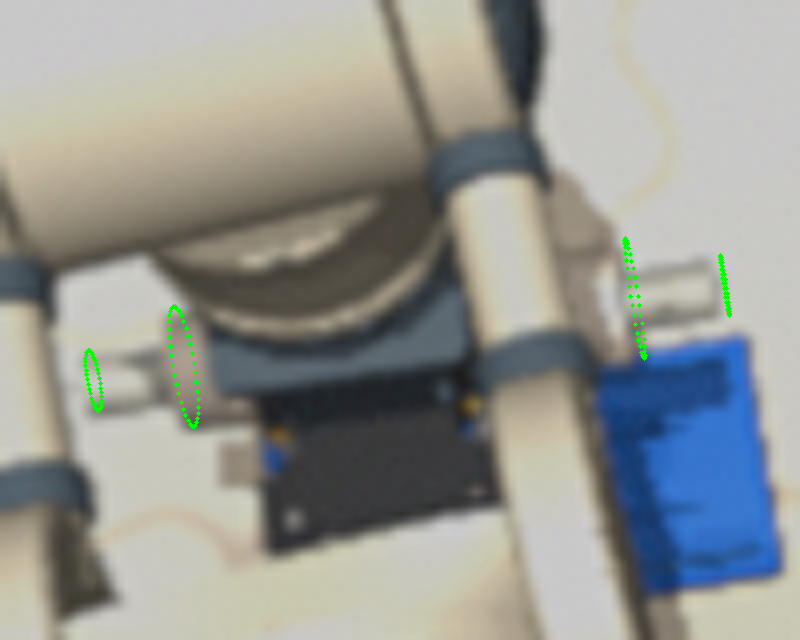

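View pics/side5.png

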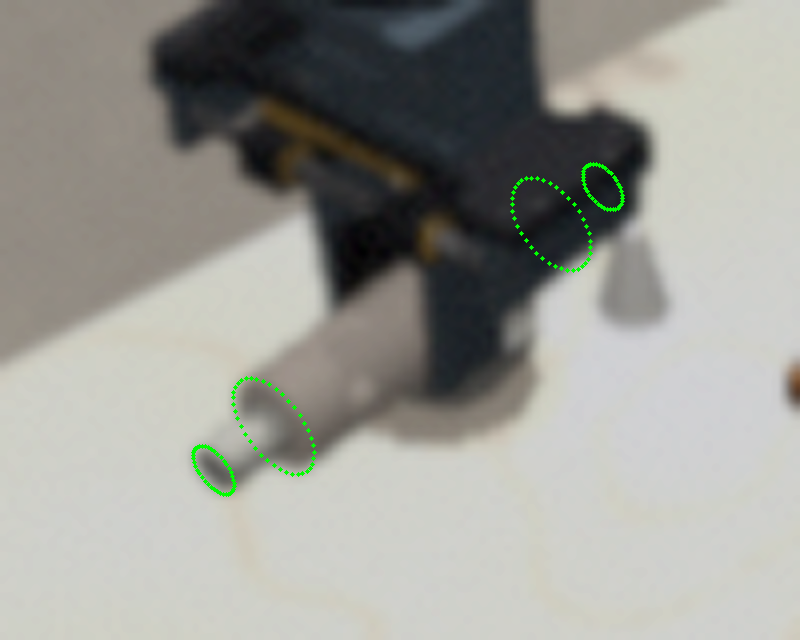

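Request:
send_rows(steps="0 0 -0.02 0 0 0.04 -0.3; 0 0 -0.02 0 0 0.036 -0.3; -0.06 -0.004 0 0 0 0 -0.3; -0.12 -0.004 0 0 0 0 -0.3; -0.14 -0.004 0 0 0 0 -0.3; -0.14 -0.004 0 0 0 0 -0.3; -0.14 -0.004 0 0 0 0 -0.3; -0.14 -0.004 0 0 0 0 -0.3; -0.14 -0.003 0 0 0 0 -0.3; -0.14 -0.002 0 0 0 0 -0.3")

```text
t: 19.55
eef_pos: [0.5371, -0.0922, 0.3005]
eef_rot: [2.207, 2.234, 0.002]
force: [0.8, -0.1, -5.3]
grip_width: 0.04
```

Request:
send_rows(steps="-0.14 0 0 0 0 0 -0.3; -0.12 0 0 0 0 0 -0.3; -0.09 0 0 0 0 0 -0.3; -0.05 0 0 0 0 0 -0.3; -0.02 0 0 0 0 0 -0.3; 0 0 0 0 0 0 -0.3; 0 0 0 0 0 0 -0.3; 0 0 0 0 0 0 -0.3; 0 0 0 0 0 0 -0.3; 0 0 0 0 0 0 -0.3")

```text
t: 20.8
eef_pos: [0.5393, -0.216, 0.3006]
eef_rot: [2.208, 2.233, 0.003]
force: [-0.8, 0.3, -4.4]
grip_width: 0.0392
```

```bash
python3 - <<'E'
from h import *
to([.5393,-.2178,.11],1.582)
E
```

```text
shift now [-0.0064 -0.0012  0.6355] turn [ 0.001  -0.0002 -0.0001] pos [ 0.5393 -0.216   0.3006] F [-0.8057  0.3031 -4.3547]
yaw 1.581763925300458 shift after turn [-0.0061  0.0001  0.6355]
```

Request:
send_rows(steps="-0.006 0 0.05 0.001 0 0 -0.3; 0 0 0.09 0 0 0 -0.3; 0 0 0.1 0 0 0 -0.3; 0 0 0.1 0 0 0 -0.3; 0 0 0.1 0 0 0 -0.3; 0 0 0.09 0 0 0 -0.3; 0 0 0.06 0 0 0 -0.3; 0 0 0.03 0 0 0 -0.3; 0 0 0.015 0 0 0 -0.3; 0 0 0 0 0 0 -0.3")

```text
t: 22.05
eef_pos: [0.5394, -0.2179, 0.1103]
eef_rot: [-2.209, -2.233, -0.0]
force: [-0.7, 0.7, -4.7]
grip_width: 0.0399
```

```bash
python3 - <<'E'
from h import *
to([.5393,-.2178,.081],1.582)
for n in("top","side"):
    d=ctrl.get_image(n)
    crop(d,n+"6.png",*((335,125,105,90,7) if n=="top" else (280,110,120,90,6)))
E
```

```text
shift now [ 0.0003 -0.0003  0.0975] turn [ 0.0001 -0.0001 -0.0002] pos [ 0.5394 -0.2179  0.1103] F [-0.697   0.7075 -4.7376]
yaw 1.5815938132500207 shift after turn [ 0.0004 -0.0003  0.0975]
```

View pics/top6.png

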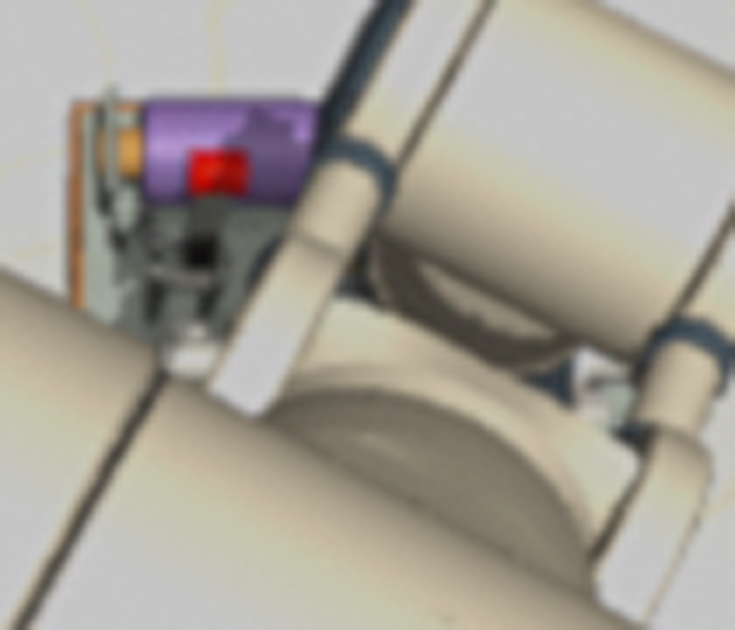

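View pics/side6.png

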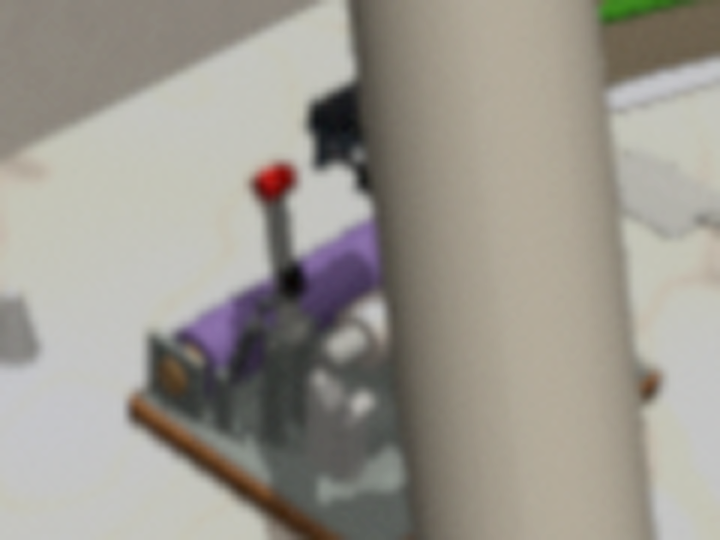

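```bash
python3 - <<'E'
from h import *
d=ctrl.get_image("side")
s=ctrl.sense();p=s["eef_pos"];M=R.from_rotvec(s["eef_rot"]).as_matrix()
T=lambda v:p+M@np.array(v)
pts=[]
for a in np.linspace(0,2*np.pi,30):
    for x,r in((.0775,.02),(.1075,.01)):
        pts.append(T([x,r*np.cos(a),-.0042+r*np.sin(a)]))
u=proj(d,pts)+[-.5,-1.5]
Rz=R.from_euler('z',.0115)
sad=[Rz.apply(np.array(v)/1000)+[.5393,-.2153,0] for v in [(0,80,71),(0,95,71),(17,80,88),(-17,80,88),(17,95,88),(-17,95,88),(58.7,87.5,205.3),(58.7,99.5,205.3),(58.7,75.5,205.3)]]
u=np.vstack([u,proj(d,sad)+[-.5,-1.5]])
crop(d,"s7.png",315,120,50,65,10,None)
crop(d,"s7o.png",315,120,50,65,10,u)
t=ctrl.get_image("top");print(proj(t,sad[6:]),)
a=cv2.imread("pics/s7.png");b=cv2.imread("pics/s7o.png");cv2.imwrite("pics/s7b.png",cv2.resize(np.hstack([a,b]),(800,520)))
E
```

```text
[[366.1642 148.5513]
 [361.9393 148.5279]
 [370.388  148.5748]]
```

View pics/s7b.png

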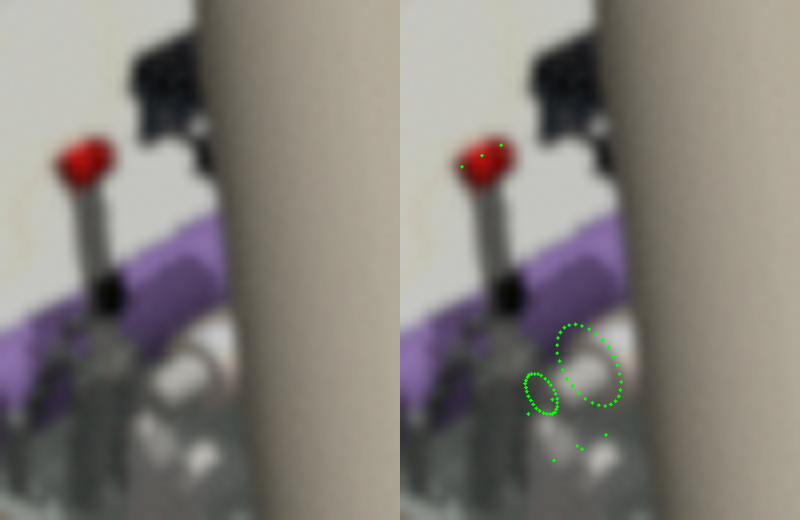

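Request:
send_rows(steps="0 0 0.02 0 0 0 -0.3; 0 0 0.02 0 0 0 -0.3; 0 0 0.015 0 0 0 -0.3; 0 0 0.01 0 0 0 -0.3; 0 0 0.01 0 0 0 -0.3; 0 0 0.005 0 0 0 -0.3; 0 0 0 0 0 0 -0.3; 0 0 0 0 0 0 -0.3; 0 0 0 0 0 0 -0.3; 0 0 0 0 0 0 -0.3")

```text
t: 23.5
eef_pos: [0.5393, -0.2179, 0.0862]
eef_rot: [-2.209, -2.233, -0.0]
force: [-0.2, 0.8, -5.3]
grip_width: 0.0398
```

Request:
send_rows(steps="0 0 0.003 0 0 0 -0.3; 0 0 0.003 0 0 0 -0.3; 0 0 0 0 0 0 -0.3; 0 0 0 0 0 0 -0.3; 0 0 0 0 0 0 -0.3; 0 0 0 0 0 0 -0.3; 0 0 0 0 0 0 -0.3; 0 0 0 0 0 0 -0.3; 0 0 0 0 0 0 -0.3; 0 0 0 0 0 0 -0.3")

```text
t: 24.75
eef_pos: [0.5393, -0.2178, 0.0843]
eef_rot: [-2.209, -2.233, -0.0]
force: [0.1, 0.0, -5.3]
grip_width: 0.0395
```

Request:
send_rows(steps="0 0 0.003 0 0 0 -0.3; 0 0 0.003 0 0 0 -0.3; 0 0 0.002 0 0 0 -0.3; 0 0 0 0 0 0 -0.3; 0 0 0 0 0 0 -0.3; 0 0 0 0 0 0 -0.3; 0 0 0 0 0 0 -0.3; 0 0 0 0 0 0 -0.3; 0 0 0 0 0 0 -0.3; 0 0 0 0 0 0 -0.3")

```text
t: 26.0
eef_pos: [0.5394, -0.2179, 0.082]
eef_rot: [2.209, 2.233, 0.001]
force: [3.0, 0.1, -2.1]
grip_width: 0.0395
```

Request:
send_rows(steps="0 0.003 0 0 0 0 -0.3; 0 0 0.002 0 0 0 -0.3; 0 0 0.002 0 0 0 -0.3; 0 0 0 0 0 0 -0.3; 0 0 0 0 0 0 -0.3; 0 0 0 0 0 0 -0.3; 0 0 0 0 0 0 -0.3; 0 0 0 0 0 0 -0.3; 0 0 0 0 0 0 -0.3; 0 0 0 0 0 0 -0.3")

```text
t: 27.25
eef_pos: [0.5403, -0.2178, 0.0811]
eef_rot: [2.21, 2.233, 0.001]
force: [0.4, 1.9, 5.4]
grip_width: 0.0397
```

Request:
send_rows(steps="0 0 0 0 0 0 -0.1; 0 0 0 0 0 0 -0.05; 0 0 0 0 0 0 0; 0 0 0 0 0 0 0.2; 0 0 0 0 0 0 0.4; 0 0 0 0 0 0 0.6; 0 0 0 0 0 0 0.6; 0 0 0 0 0 0 0.6; 0 0 0 0 0 0 0.6; 0 0 0 0 0 0 0.6")

```text
t: 28.5
eef_pos: [0.5402, -0.2178, 0.0807]
eef_rot: [-2.209, -2.233, -0.0]
force: [-0.1, 1.3, 0.3]
grip_width: 0.0731
```

Request:
send_rows(steps="0 0 -0.04 0 0 0 0.6; 0 0 -0.08 0 0 0 0.6; 0 0 -0.12 0 0 0 0.6; 0 0 -0.14 0 0 0 0.6; 0 0 -0.14 0 0 0 0.6; 0 0 -0.14 0 0 0 0.6; 0 0 -0.08 0 0 0 0.6; 0 0 0 0 0 0 0.6; 0 0 0 0 0 0 0.6; 0 0 0 0 0 0 0.6")

```text
t: 29.75
eef_pos: [0.5397, -0.2177, 0.3019]
eef_rot: [-2.208, -2.232, 0.0]
force: [-1.6, -0.8, 0.3]
grip_width: 0.0728
```

```bash
python3 - <<'E'
from h import *
to([.598,-.128,.30],.0115)
Rz=R.from_euler('z',.0115)
for n in("top","side"):
    d=ctrl.get_image(n)
    P=[Rz.apply(np.array([r*np.cos(a),y,85+r*np.sin(a)])/1000)+[.5403,-.2153,0] for a in np.linspace(0,6.28,30) for y,r in((75,20),(-75,20),(105,10),(-105,10))]
    u=proj(d,P)+([-.5,-1.5] if n=="side" else [0,0])
    b=(335,125,105,90,7) if n=="top" else (290,110,100,80,8)
    crop(d,n+"8.png",*b); crop(d,n+"8o.png",*b,u)
E
```

```text
shift now [0.2968 0.1974 0.0062] turn [-0.001   0.0002  0.7496] pos [ 0.5397 -0.2177  0.3019] F [-1.5715 -0.8075  0.3171]
yaw 1.5815126748431223 shift after turn [ 0.1977 -0.2966  0.0062]
```

View pics/top8.png

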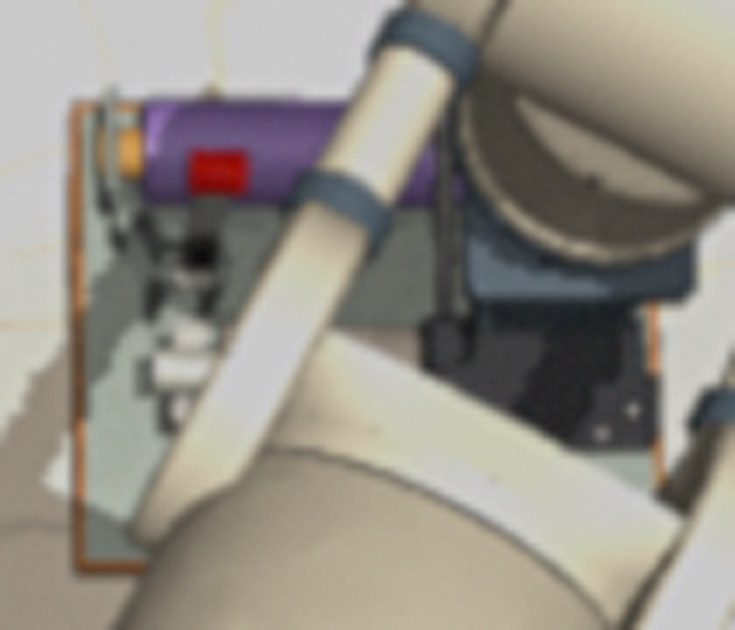

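View pics/side8o.png

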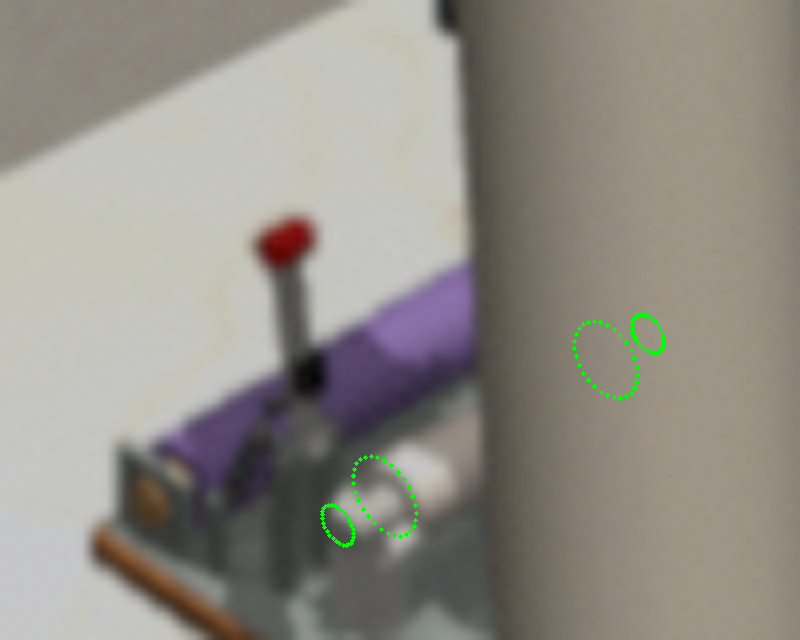

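```bash
python3 - <<'E'
from h import *
a=[cv2.imread(f"pics/{n}.png") for n in("top8","top8o")]
a=[cv2.resize(x[290:450,50:330],(400*1,228)) for x in a]
b=[cv2.imread(f"pics/{n}.png") for n in("side8","side8o")]
b=[cv2.resize(x[400:620,240:500],(400,338)) for x in b]
cv2.imwrite("pics/c9.png",np.vstack([np.hstack(a),np.hstack(b)]))
E
```

```text
(no output)
```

View pics/c9.png

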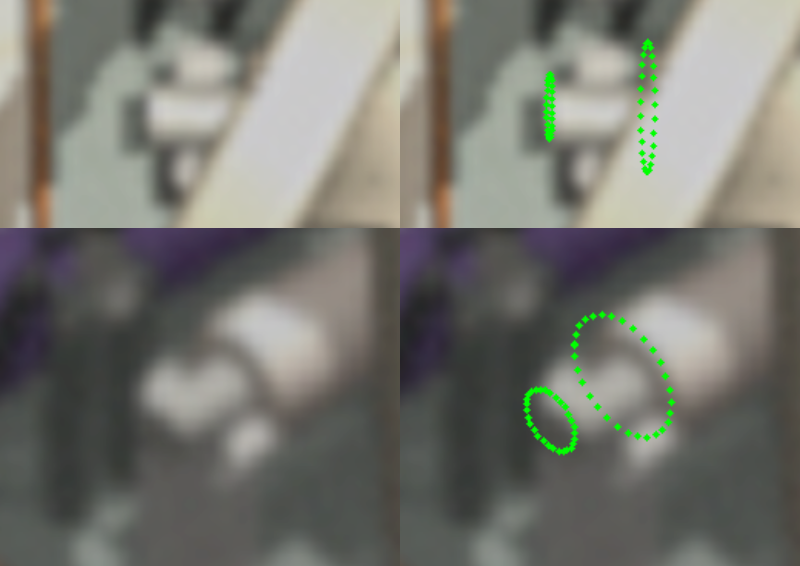

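Request:
send_rows(steps="0 0 0 0 0 0.083 0.6; 0 0 0 0 0 0.083 0.6; 0 0 0 0 0 0.083 0.6; 0 0 0 0 0 0.083 0.6; 0 0 0 0 0 0.083 0.6; 0 0 0 0 0 0.083 0.6; 0 0 0 0 0 0.083 0.6; 0 0 0 0 0 0.083 0.6; 0 0 0 0 0 0.083 0.6; 0 0 0 0 0 0 0.6")

```text
t: 31.1
eef_pos: [0.5401, -0.2178, 0.3024]
eef_rot: [-3.141, -0.028, 0.001]
force: [-1.1, -0.7, 0.6]
grip_width: 0.0732
```

Request:
send_rows(steps="0.05 -0.075 0 0 0 0 0.6; 0.05 -0.075 0 0 0 0 0.6; 0.05 -0.075 0 0 0 0 0.6; 0.048 -0.073 0 0 0 0 0.6; 0 0 0.05 0 0 0 0.6; 0 0 0.05 0 0 0 0.4; 0 0 0.05 0 0 0 0.2; 0 0 0.05 0 0 0 0; 0 0 0 0 0 0 0; 0 0 0 0 0 0 0")

```text
t: 32.35
eef_pos: [0.5982, -0.1277, 0.2431]
eef_rot: [-3.141, -0.027, -0.001]
force: [0.5, 0.3, 0.2]
grip_width: 0.0457
```

```bash
python3 - <<'E'
from h import *
to([.598,-.1275,.198],.0115)
for n in("top","side"):
    d=ctrl.get_image(n)
    b=(335,125,105,90,7) if n=="top" else (290,90,100,90,7)
    crop(d,n+"9.png",*b)
E
```

```text
shift now [-0.0008 -0.0006  0.1504] turn [-0.0001 -0.0002  0.0026] pos [ 0.5982 -0.1277  0.2431] F [0.4813 0.2866 0.1658]
yaw 0.01698865928387554 shift after turn [-0.0008 -0.0006  0.1504]
```

View pics/top9.png

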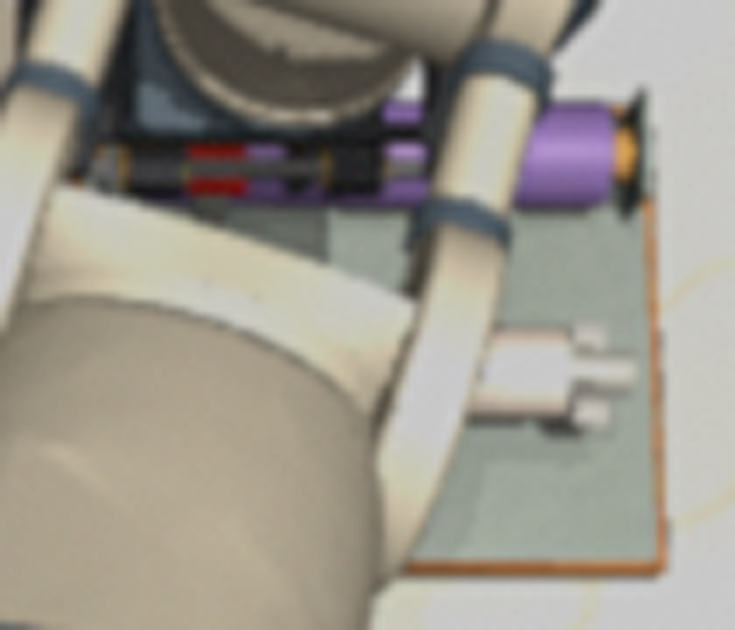

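View pics/side9.png

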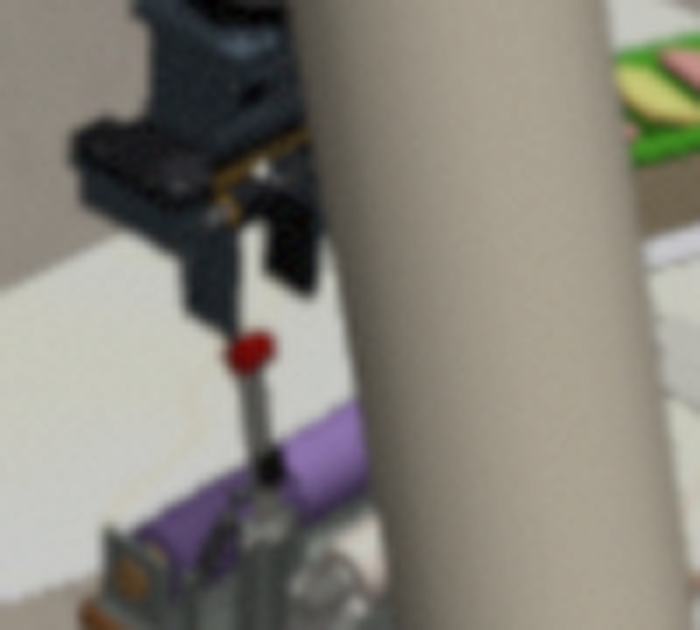

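Request:
send_rows(steps="0 0 0.04 0 0 0 0; 0 0 0.04 0 0 0 0; 0 0 0.04 0 0 0 0; 0 0 0.03 0 0 0 0; 0 0 0 0 0 0 -0.3; 0 0 0 0 0 0 -0.38; 0 0 0 0 0 0 -0.4; 0 0 0 0 0 0 -0.4; 0 0 0 0 0 0 -0.4; 0 0 0 0 0 0 -0.4")

```text
t: 33.7
eef_pos: [0.5981, -0.1275, 0.1978]
eef_rot: [-3.141, -0.027, -0.0]
force: [-0.2, -0.1, 0.1]
grip_width: 0.0278
```

Request:
send_rows(steps="0 0 0 0 0 0 -0.42; 0 0 0 0 0 0 -0.45; 0 0 0 0 0 0 -0.48; 0 0 0 0 0 0 -0.5; 0 0 0 0 0 0 -0.6; 0 0 0 0 0 0 -0.6; 0 0 0 0 0 0 -0.6; 0 0 0 0 0 0 -0.6; 0 0 0 0 0 0 -0.6; 0 0 0 0 0 0 -0.6")

```text
t: 34.95
eef_pos: [0.598, -0.1272, 0.1978]
eef_rot: [-3.141, -0.027, 0.0]
force: [-0.3, 5.1, -0.1]
grip_width: 0.0237
```

Request:
send_rows(steps="-0.035 -0.002 -0.004 0 0 0 -0.6; -0.035 0 -0.001 0 0 0 -0.6; -0.035 0 0.002 0 0 0 -0.6; -0.035 0 0.006 0 0 0 -0.6; -0.034 0 0.009 0 0 0 -0.6; -0.033 0 0.013 0 0 0 -0.6; -0.031 0 0.016 0 0 0 -0.6; -0.029 0 0.019 0 0 0 -0.6; -0.027 0 0.022 0 0 0 -0.6; -0.025 0 0.024 0 0 0 -0.6")

```text
t: 36.2
eef_pos: [0.5018, -0.1285, 0.1663]
eef_rot: [-3.141, -0.027, 0.0]
force: [-2.6, 3.3, 5.9]
grip_width: 0.0236
```

Request:
send_rows(steps="-0.023 0 0.027 0 0 0 -0.6; -0.020 0 0.029 0 0 0 -0.6; -0.017 0 0.031 0 0 0 -0.6; -0.014 0 0.032 0 0 0 -0.6; -0.010 0 0.033 0 0 0 -0.6; -0.005 0 0.025 0 0 0 -0.6; 0 0 0 0 0 0 -0.6; 0 0 0 0 0 0 -0.6; 0 0 0 0 0 0 -0.6; 0 0 0 0 0 0 -0.6")

```text
t: 37.45
eef_pos: [0.4745, -0.1288, 0.1127]
eef_rot: [-3.141, -0.027, 0.004]
force: [-6.4, 0.4, -2.8]
grip_width: 0.0236
```

Request:
send_rows(steps="-0.001 0 0.006 0 0 0 -0.6; 0 0 0.006 0 0 0 -0.6; 0 0 0.004 0 0 0 -0.6; 0 0 0 0 0 0 -0.6; 0 0 0 0 0 0 -0.3; 0 0 0 0 0 0 0; 0 0 0 0 0 0 0.3; 0 0 0 0 0 0 0.5; 0 0 0 0 0 0 0.5; 0 0 0 0 0 0 0.5")

```text
t: 38.7
eef_pos: [0.4754, -0.1289, 0.1081]
eef_rot: [-3.141, -0.027, -0.0]
force: [0.1, 0.5, 0.2]
grip_width: 0.0683
```

Request:
send_rows(steps="0 0 -0.04 0 0 0 0.5; 0 0 -0.08 0 0 0 0.5; 0 0 -0.12 0 0 0 0.5; 0 0 -0.14 0 0 0 0.5; 0 0 -0.14 0 0 0 0.5; 0 0 -0.12 0 0 0 0.5; 0 0.15 0 0 0 0 0.5; 0 0.18 0 0 0 0 0.5; 0 0.18 0 0 0 0 0.5; 0 0.18 0 0 0 0 0.5")

```text
t: 39.95
eef_pos: [0.4786, -0.3376, 0.301]
eef_rot: [3.141, 0.027, 0.001]
force: [0.6, 0.1, 0.5]
grip_width: 0.0682
```

Request:
send_rows(steps="-0.1 0.18 0 0 0 0 0.5; -0.1 0.18 0 0 0 0 0.5; -0.1 0.15 0 0 0 0 0.5; -0.1 0.1 0 0 0 0 0.5; 0 0 0 0 0 0 0.5; 0 0 0 0 0 0 0.5; 0 0 0 0 0 0 0.5; 0 0 0 0 0 0 0.5; 0 0 0 0 0 0 0.5; 0 0 0 0 0 0 0.5")

```text
t: 41.2
eef_pos: [0.3622, -0.5208, 0.3]
eef_rot: [-3.141, -0.027, 0.0]
force: [0.1, 1.1, 0.1]
grip_width: 0.0685
```

```bash
python3 - <<'E'
from h import *
print(ctrl.sense()["t"],ctrl.sense()["force"])
Rz=R.from_euler('z',.0115);th=.1
for n in("top","side"):
    d=ctrl.get_image(n)
    L=[[r*np.cos(a),y,85+r*np.sin(a)] for a in np.linspace(0,6.28,24) for y,r in((75,20),(-75,20),(105,10),(-105,10))]
    L+=[[40-105*np.cos(th),y,102+105*np.sin(th)] for y in(75.5,87.5,99.5)]
    u=proj(d,[Rz.apply(np.array(v)/1000)+[.5403,-.2153,0] for v in L])+([-.5,-1.5] if n=="side" else [0,0])
    b=(335,125,105,80,7) if n=="top" else (290,130,100,70,8)
    crop(d,n+"10.png",*b); crop(d,n+"10o.png",*b,u)
    cv2.imwrite(f"pics/{n}10f.png",d["image"][:,:,::-1])
E
```

```text
41.2 [0.0825 1.052  0.0965]
```

View pics/top10o.png

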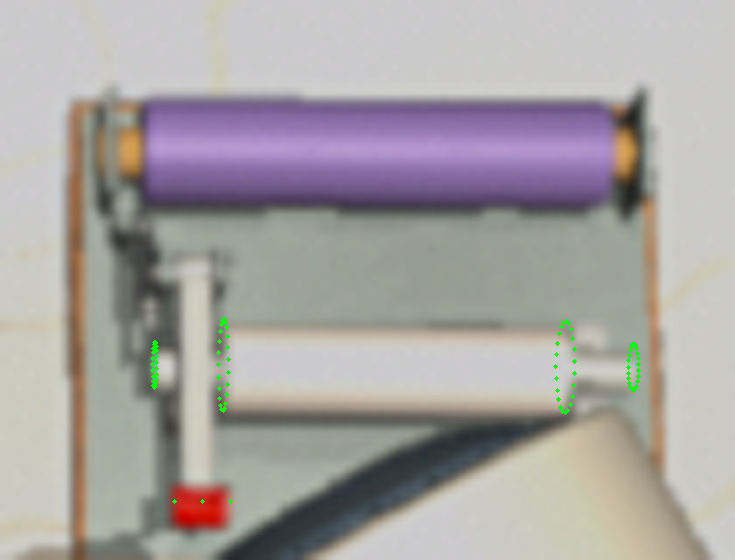

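View pics/side10o.png

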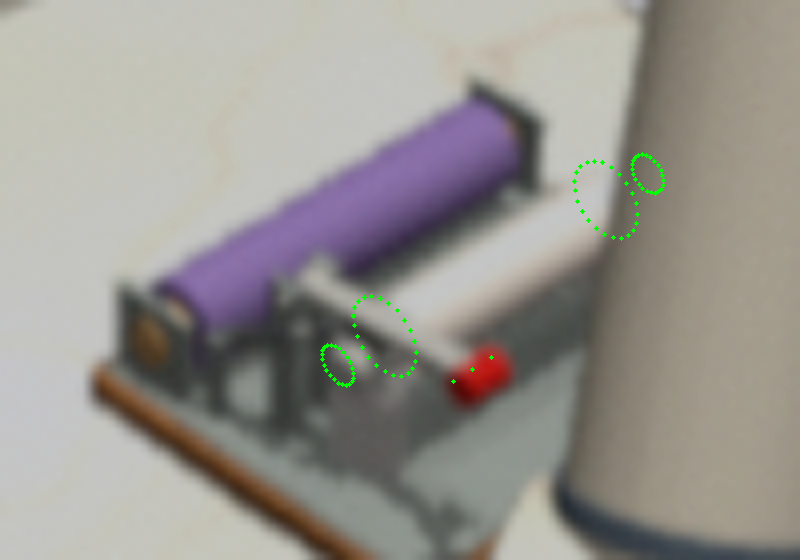

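View pics/top10f.png

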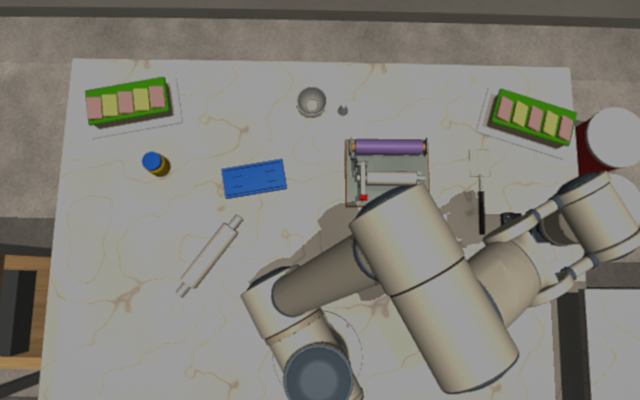

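```bash
python3 -c "
from h import *
print(ctrl.job_done())"
```

```text
the job is handed in; nothing more can be done
None
```

The roller is back in the dispenser and clamped. I handed the job in at about 41 s; the interface gives no verdict.

- **Opening the arm:** I pinched the red knob, swung the arm up and let go. It stayed open by itself.
- **Seating the roller:** I took the small roller off the mat and lowered it until the wrist force showed it touching. I shifted it 1 mm across to centre it in the Vs, then let go at seat height (TCP 81 mm). It was not dropped.
- **Closing the arm:** I swung the arm down onto the steel end, let go and backed well clear.

**Last checks:**
- **Roller:** in the top picture its ends match the seated position to within about 1–2 mm along and across the axis. In the side picture the robot arm hides its far (-y) end.
- **Arm angle:** the knob sits about 2 px above where it was with the arm fully down. That puts the arm at roughly 0.07–0.1 rad, under the 0.17 limit.
- **Bystanders:** the bowl, nozzle, jar and spatula look unmoved in the top picture, judged by eye.
- **Robot:** the gripper is away from everything and the remaining wrist force is about 1 N.

**Disagreement:** the two cameras differed by about 4–6 mm. Comparing them with the known gripper position showed the side camera was off, so I relied on the top camera and the contact forces.

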